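# Set out the calligrapher's place

### The job

Set out this place for a right-handed writer who sits where the robot is: lay the paperweight across the practice sheet, centred and 1 cm inside its far edge; put the inkstone to the right of the sheet, lengthwise along its side, 3 cm off and level with its middle; stand the water dropper between the inkstone and the washer, straight behind the inkstone and 3 cm from it, and the brush rest 3 cm to the right of the inkstone, level with its middle, with its row of peaks running left to right. Then lay the brush across the rest in one of its notches, about balanced, bristles pointing away from the robot and clear of the table. Lower everything into place without dropping it, keep the full dropper upright, and do not shift the washer, the ink bottle or the seal.

Things in the scene. Friction and masses are not known exactly. Their poses are not given: they have to be found in the camera images.
- sheet: Grey practice sheet with a printed 3 by 4 grid of squares, fixed to the table: 297 mm long (its x), 210 mm wide (its y), 2 mm thick. Origin at the centre of its underside, on the table; x points away from the robot to the far edge, y to the robot's left, so the right side is -y. It lies turned by up to 0.12 rad.
- paperweight: Dark wooden bar with a brass band near each end, 170 mm long (its x), 26 mm wide (y), 18 mm high, 0.3 kg. Origin at the centre of its underside, z up. Alike both ways round. Starts lying on the table.
- inkstone: Black slate inkstone, a block 110 mm long (its x), 66 mm wide (y), 22 mm high over its rim, with a shallow hollow in its top, about 0.4 kg. Origin at the centre of its underside, z up. Either end may face away from the robot.
- dropper: Small closed white porcelain water pot with blue dots, round, 44 mm in diameter at 20 mm height (grip there), 32 mm at the foot, 38 mm high; a thin spout reaches 29 mm from the axis on its +x side, 27 to 40 mm up. Full, 0.11 kg. Origin at the centre of its underside, z up. The spout may end up pointing anywhere.
- brush_rest: White porcelain brush rest like five peaks in a row, 122 mm long (its y), 30 mm deep (x), 0.17 kg. Tapering peaks at y = 0, +-27, +-54 mm, 41, 34 and 27 mm high. Between them four flat notches along x, 13 mm wide at the floor, centred at y = +-13.5 and +-40.5 mm, floors 14 mm above the underside. Origin at the centre of the underside, z up; alike both ways round.
- brush: Writing brush: round brown handle 9 mm in diameter, brass collar, black bristles no thicker than the handle, 218 mm long plus a small thread loop, 22 g. Origin on its axis at its centre of mass; x runs to the bristles: handle from x = -108 to 52 mm, bristles 54 to 110 mm. Starts on the sheet, axis 6.5 mm above the table; it may roll.
- brush_tip (a point): The tip of the brush's bristles, on its axis, 110 mm from its origin.
- washer: White porcelain brush-washing bowl with blue decoration, 128 mm in diameter, 46 mm high, standing beyond the sheet at its right, behind the place of inkstone and dropper. Loose, about 0.75 kg: leave it where it stands. Origin at the centre of its underside.
- ink_bottle: Black ink jar with a black cap and paper label, 48 mm in diameter and 82 mm high, standing upright at the left. Loose: leave it where it stands. Origin at the centre of its underside.
- seal: Upright brownish stone seal, 25 mm square, 62 mm high with a round knob on top, standing among the things on the left. Loose: leave it where it stands. Origin at the centre of its underside.
Not all that is in view belongs to the job. What is shaped like the brush_rest but orange is not meant.

How it is judged:
At the end, for the whole second after the job is handed in: Paperweight on the sheet, 125 mm beyond its centre; inkstone 168 mm right of its centre; dropper 107 mm straight behind the inkstone, rest 124 mm right of it (centres, each +-15 mm, +-0.15 rad). Brush in a notch, +-30 mm off centre, +-0.3 rad to the sheet, tip away, over 8 mm up. All at rest (x of paperweight in the frame of sheet between 0.11 and 0.14 m and y of paperweight in the frame of sheet between -0.015 and 0.015 m and z of paperweight in the frame of sheet below 0.006 m and angle between the x axis of paperweight and the y axis of sheet, either way round below 0.15 rad and angle between each of paperweight, inkstone, dropper, brush_rest's own z axis and vertical below 0.15 rad and x of inkstone in the frame of sheet between -0.015 and 0.015 m and y of inkstone in the frame of sheet between -0.183 and -0.153 m and angle between the x axis of inkstone and the x axis of sheet, either way round below 0.15 rad and height (world z) of each of inkstone, dropper, brush_rest below 0.005 m and (x of dropper in the frame of inkstone between 0.092 and 0.122 m or x of dropper in the frame of inkstone between -0.122 and -0.092 m) and y of dropper in the frame of inkstone between -0.015 and 0.015 m and x of each of dropper, brush_tip in the frame of sheet above 0.06 m and x of brush_rest in the frame of inkstone between -0.015 and 0.015 m and (y of brush_rest in the frame of inkstone between 0.109 and 0.139 m or y of brush_rest in the frame of inkstone between -0.139 and -0.109 m) and y of brush_rest in the frame of sheet below -0.23 m and angle between the y axis of brush_rest and the y axis of sheet, either way round below 0.15 rad and x of brush in the frame of brush_rest between -0.03 and 0.03 m and y of brush in the frame of brush_rest between -0.048 and 0.048 m and z of brush in the frame of brush_rest between 0.013 and 0.026 m and height (world z) of brush_tip above 0.008 m and angle between the x axis of brush and the x axis of sheet, either way round below 0.3 rad and linear speed of each of paperweight, inkstone, dropper, brush_rest, brush below 0.02 m/s); the robot touches nothing.
It fails at once if washer shifted by more than 15 mm or knocked over (distance of washer from where it was at the start of the episode above 0.015 m or angle between washer's own z axis and vertical above 0.4 rad).
It fails at once if ink bottle shifted by more than 15 mm or knocked over (distance of ink_bottle from where it was at the start of the episode above 0.015 m or angle between ink_bottle's own z axis and vertical above 0.4 rad).
It fails at once if seal shifted by more than 15 mm or knocked over (distance of seal from where it was at the start of the episode above 0.015 m or angle between seal's own z axis and vertical above 0.4 rad).
It fails at once if the full water dropper tipped by more than about 35 degrees (angle between dropper's own z axis and vertical above 0.6 rad).
It fails at once if a thing let go in the air and dropped (underside more than 20 mm above where it stands; for the brush, more than 35 mm above its notch) ((height (world z) of paperweight above 0.022 m and contact force between the fingers and paperweight below 0.02 N) or (height (world z) of inkstone above 0.02 m and contact force between the fingers and inkstone below 0.02 N) or (height (world z) of dropper above 0.02 m and contact force between the fingers and dropper below 0.02 N) or (height (world z) of brush_rest above 0.02 m and contact force between the fingers and brush_rest below 0.02 N) or (height (world z) of brush above 0.055 m and contact force between the fingers and brush below 0.02 N)).
It also fails if it takes over 122 s, if anything falls off the work surface, if the arm or the gripper's body presses on something with over 40 N, if the wrist force passes 120 N, or if a joint passes its speed limit or range.

### The arm

A 6-joint arm with a two-finger parallel gripper is mounted at the origin on the work surface. World frame = base frame: x ahead of the robot, y to its left, z up, the work surface at z = 0. Lengths are in m, angles in rad, forces in N, time in s.
With the tool pointing down it reaches from about 0.35 to 0.85 m from the base axis. Payload 8.1 kg.
Tool frame: the origin (TCP) lies at the very end of the fingers, on their centre line; the grasp point (between the pads) lies 19 mm behind it; z points along the fingers, y is the line along which they close (so a half turn about z gives the same grasp; the last joint's range is limited). The gripper opens to 93 mm and grips with 3 to 60 N. Pads are 15 mm wide; open, the fingers measure 128 mm over their backs; the gripper's body (75 mm by 188 mm) begins 65 mm behind the grasp point.
Start: joints at [-1.404, 0.13, 1.488, -0, 1.523, -0.085], TCP at [0.15, -0.581, 0.219] pointing down, gripper open.
Joint ranges: [-2.96, 2.96], [-0.89, 2.26], [0.02, 2.5], [-1.34, 4.48], [0, 2.73], [-2.66, 2.66]. Speed limits (rad/s): [2.39, 2.39, 2.79, 3.14, 3.14, 3.14].

### API

Orientations are given as a rotation vector (axis times angle).
In Python, from plant import monitor, eyes, ticket gives the robot as it stands.
- The arm moves only by the tool arm_command, never from a script. Its argument "deltas" is a list that holds one entry, the list of rows, each a list of 6 numbers: the shift along the world's x, y, z in cm, then the turn, a rotation vector about the world's x, y, z in degrees. In form: [[[tx, ty, tz, rx, ry, rz], ...]]. A call has 1 to 12 rows; each row shifts and turns the commanded pose from where the row before left it; what a row does not reach is not made up. A row lasts 1/12 s, in which the tool goes at most 41.7 mm and 7.16 degrees, less where a joint would pass 70% of its speed; a pose out of reach is approached as far as the arm can. A call is refused whole if a number of a shift passes 4.17 or a number of a turn 7.16, either way. A call with a gripper value outside its range is refused whole. "gripper" is the opening, from -1 (shut) to 1 (fully open), set as the call begins (left out, the last holds). The fingers move at their own pace and stop on an object; "squeeze" is the grip in N (left out, the last holds). Time passes only in rows, so rows that do not move let the fingers close. It gives the time, the measured TCP pose, the force, the opening and the grip force at its end, in the units of the state.
- monitor.read_state(): the state, without advancing time (a new reading comes with each control period).
- eyes.read_camera(name): name is "side" or "top" or "wrist"; returns the picture (400x640x3 uint8, blue, green, red); there is no depth.
- eyes.camera_model(name): a dict with "fx", "fy", "cx", "cy" (pixels), "k1" (the pictures are not rectified: a ray, as slopes to the right and down, at radius r is drawn at 1 + k1 r^2 times it, then the intrinsics apply), "rvec" (rotation vector, rad) and "tvec" (3), from world to camera coordinates, as OpenCV has them. Camera axes: x right, y down, z forward; pixel columns grow to the right and rows downward; lengths in m; the calibration is good to about 2 mm. A picture is of the moment at which its call begins: read the wrist's pose just before it. camera_model takes no time and is no camera call; for the wrist camera it gives the pose at the moment of the call.
- ticket.close_job(): hands the job in; it is judged then, once.
The state is a dict: "t": time; "q": joint angles; "dq": joint speeds; "joint_torque": joint torques, N m; "tool_pos": TCP position; "orientation": TCP orientation; "force": force on the tool from outside, world axes, zero at the start; "wrist_torque": the same for the moment, N m; "opening": finger opening in m; "gripper_force": force on a finger pad.
Only numpy, scipy, OpenCV 4.12 (cv2) and the standard library are available. Lean on these libraries where they do the work, as an engineer would, in place of code of your own. Each camera call takes 0.05 s, during which the arm holds its last target. There are 200 camera calls.

## Working session

There is one attempt and no reset: what is moved stays moved. The work goes in short steps, Python scripts to look and compute and a tool call to move; the robot and the scene stay as the last step left them, time stands still between calls to the robot, and variables do not carry over. Pictures are saved under pics/ and viewed, at most 14 in all, crops included, and the job is handed in when it is done.

Besides the shell and the picture viewer there is one more tool, called after "Request:" as a command line: name --argument value ..., lists and objects as JSON in quotes. arm_command: Moves the arm, as the interface text tells. Its arguments: {"type":"object","properties":{"deltas":{"type":"array"},"gripper":{"type":"number"},"squeeze":{"type":"number"}},"required":["deltas"]}

```bash
mkdir -p pics; ls; cat > h.py <<'E'
import numpy as np, cv2
from plant import monitor, eyes, ticket
def snap(n,f):
    im=eyes.read_camera(n); cv2.imwrite('pics/'+f,im); return im
def w(m,u,v,z):
    "pixel -> world at height z"
    x=(u-m['cx'])/m['fx'];y=(v-m['cy'])/m['fy'];r=np.hypot(x,y);s=r
    for _ in range(30): s=r/(1+m['k1']*s*s)
    k=s/r if r>0 else 1
    R=cv2.Rodrigues(np.array(m['rvec'],float))[0];t=np.array(m['tvec'],float).ravel()
    d=R.T@np.array([x*k,y*k,1]);c=-R.T@t
    return c+d*(z-c[2])/d[2]
def px(m,p):
    R=cv2.Rodrigues(np.array(m['rvec'],float))[0];c=R@np.array(p,float)+np.array(m['tvec'],float).ravel()
    x,y=c[0]/c[2],c[1]/c[2];k=1+m['k1']*(x*x+y*y)
    return np.array([m['fx']*x*k+m['cx'],m['fy']*y*k+m['cy']])
E
python3 - <<'E'
from h import *
a=snap('top','top0.png');b=snap('side','side0.png')
cv2.imwrite('pics/top0b.png',cv2.resize(a,(800,500)))
for n in('top','side','wrist'):
    m=eyes.camera_model(n);print(n,m)
print(monitor.read_state())
E
```

```text
pics
top {'fx': 415.7514144895864, 'fy': 415.7514144895864, 'cx': 324.47619758418904, 'cy': 199.12995090139847, 'k1': -0.07334198045191528, 'rvec': array([ 2.14953602, -2.18825946,  0.07242235]), 'tvec': array([0.13062634, 0.51595172, 1.18703189])}
side {'fx': 455.6941024382775, 'fy': 455.6941024382775, 'cx': 317.2639095672506, 'cy': 200.7061783742367, 'k1': -0.10062932347587028, 'rvec': array([ 0.7793652 , -2.61023605,  1.09140758]), 'tvec': array([0.48190894, 0.13630529, 1.09162612])}
wrist {'fx': 306.5640404311711, 'fy': 306.5640404311711, 'cx': 320.3378511635933, 'cy': 194.6713779121559, 'k1': -0.024109908713720363, 'rvec': array([-2.30025054,  1.78359566,  0.25366724]), 'tvec': array([-0.59910791, -0.03269228,  0.39044689])}
{'t': 0.1, 'q': array([-1.40440318e+00,  1.31076537e-01,  1.48915890e+00, -1.78755293e-06,
        1.52300200e+00, -8.53746691e-02]), 'dq': array([ 5.76698593e-04, -9.16270587e-05, -6.16997477e-04, -7.11256173e-04,
       -9.60258287e-04,  5.08708640e-04]), 'joint_torque': array([ 1.82627820e-03, -5.61339927e+01, -4.93095875e+01,  7.71190692e-02,
        2.90496508e-02, -4.03159788e-05]), 'tool_pos': array([ 0.14942095, -0.58057117,  0.21770409]), 'orientation': array([-3.11510310e+00, -3.94226092e-01,  1.07377944e-04]), 'force': array([ 0.3825753 , -0.69312036,  0.55158368]), 'wrist_torque': array([0.03150036, 0.00203117, 0.02013459]), 'gripper_force': 0.0, 'opening': 0.09280744457618795}
```

View pics/top0b.png

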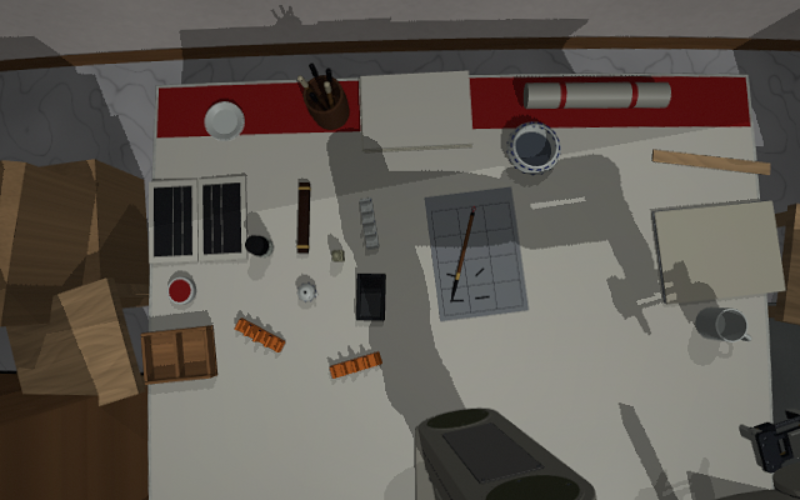

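View pics/side0.png

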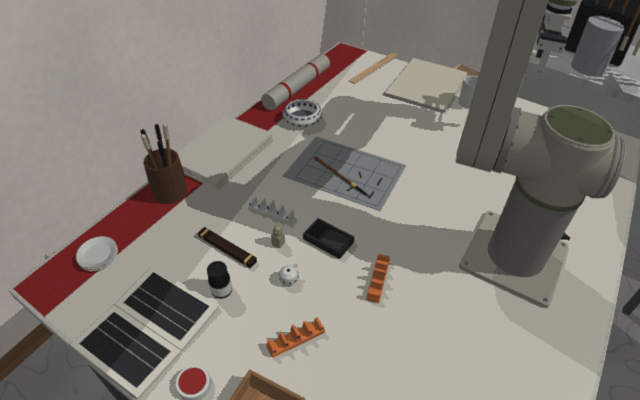

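The top view shows the sheet centred near (476,253), the brush on it with its bristles toward the robot, and the washer at (534,148). The candidates for the rest are a white one at (369,224) and orange ones at (260,335) and (355,364). The white one fits. I'll confirm it in crops.

```bash
python3 - <<'E'
from h import *
a=cv2.imread('pics/top0.png')
g=lambda im:np.clip(255*(im/255.)**.6,0,255).astype('uint8')
c=a[135:255,190:330];cv2.imwrite('pics/c1.png',g(cv2.resize(c,None,fx=5,fy=5,interpolation=cv2.INTER_CUBIC)))
c=a[95:260,330:460];cv2.imwrite('pics/c2.png',g(cv2.resize(c,None,fx=3.6,fy=3.6,interpolation=cv2.INTER_CUBIC)))
E
```

```text
(no output)
```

View pics/c1.png

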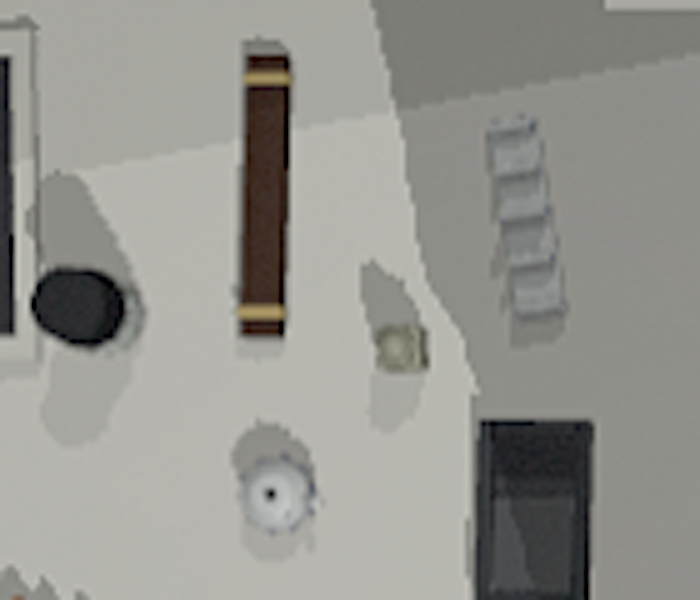

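View pics/c2.png

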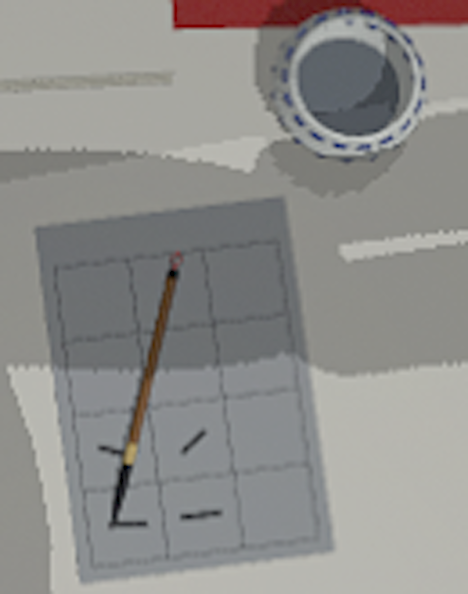

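The crops show the white rest at c1 (525,218), the only white one. The paperweight is at (265,195) with brass bands, the dropper at (278,494), the inkstone at (537,500) and the seal at (402,348). The brush bristles are at c2 (113,522) and the handle end at (175,268).

```bash
python3 - <<'E'
from h import *
m=eyes.camera_model('top')
C1=lambda u,v,z:w(m,190+(u+.5)/5-.5,135+(v+.5)/5-.5,z)
C2=lambda u,v,z:w(m,330+(u+.5)/3.6-.5,95+(v+.5)/3.6-.5,z)
R=cv2.Rodrigues(m['rvec'])[0];print('cam',-R.T@m['tvec'])
np.set_printoptions(precision=4,suppress=True)
S=np.array([C2(*p,.002) for p in[(36,228),(285,197),(333,550),(82,582)]]);print('sheet FL FR NR NL\n',S[:,:2],S.mean(0))
d=(S[0]+S[1]-S[2]-S[3])/2;e=(S[0]+S[3]-S[1]-S[2])/2
print('len',np.linalg.norm(d),np.linalg.norm(e),'yaw',np.arctan2(d[1],d[0]),np.arctan2(-e[0],e[1]))
P=np.array([C1(*p,.018) for p in[(246,55),(291,55),(284,337),(240,335)]]);d=(P[0]+P[1]-P[2]-P[3])/2
print('pw',P.mean(0),np.linalg.norm(d),np.arctan2(d[1],d[0]))
I=np.array([C1(480,422,.022),C1(593,422,.022),w(m,308,256.5,.022),w(m,285,256.5,.022)]);print('ink',I[:,:2],I.mean(0))
print('dropper',C1(278,494,.02),C1(270,494,.038))
for z in(0,.027):
  Q=np.array([C1(*p,z) for p in[(487,122),(537,122),(565,312),(515,318)]]);d=(Q[0]+Q[1]-Q[2]-Q[3])/2
  print('rest',z,Q.mean(0),np.linalg.norm(d),np.arctan2(d[1],d[0]))
a=C2(175,268,.008);b=C2(113,522,.008);print('brush',a,b,np.linalg.norm(a-b),np.arctan2(*(b-a)[1::-1]))
print('washer',C2(352,82,.046))
print('seal',C1(402,348,.06),'bottle',C1(78,306,.082))
im=cv2.imread('pics/side0.png');c=im[190:330,190:370]
cv2.imwrite('pics/s1.png',cv2.resize(c,None,fx=4.4,fy=4.2,interpolation=cv2.INTER_CUBIC))
E
```

```text
cam [0.41499174 0.09996722 1.2288623 ]
sheet FL FR NR NL
 [[ 0.6426  0.0744]
 [ 0.6648 -0.1332]
 [ 0.3725 -0.1624]
 [ 0.3504  0.0428]] [ 0.5076 -0.0446  0.002 ]
len 0.29381366329383113 0.20757750196130398 yaw 0.10364579734425626 0.10680170997370163
pw [0.5993 0.3625 0.018 ] 0.16795996184383258 -0.02154014623906643
ink [[0.4624 0.2355]
 [0.4613 0.1697]
 [0.353  0.1718]
 [0.354  0.2384]] [0.4077 0.2039 0.022 ]
dropper [0.4224 0.3545 0.02  ] [0.4224 0.3554 0.038 ]
rest 0 [0.5845 0.2094 0.    ] 0.11759276406696842 0.1326044363471475
rest 0.027 [0.5808 0.207  0.027 ] 0.11500906967377753 0.1326044363471474
brush [ 0.6059 -0.0392  0.008 ] [0.3987 0.0169 0.008 ] 0.2146139974154038 2.8771784143766994
washer [ 0.7495 -0.1829  0.046 ]
seal [0.5035 0.2752 0.06  ] bottle [0.5288 0.4546 0.082 ]
```

View pics/s1.png

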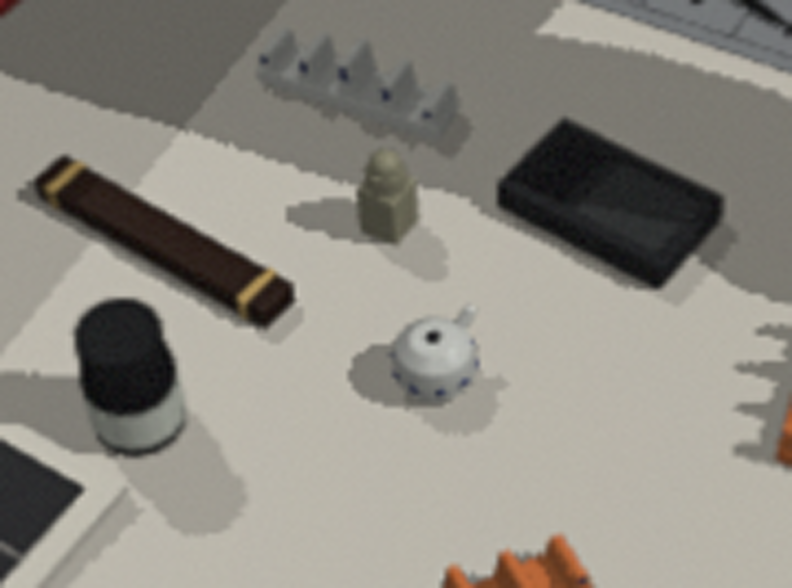

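The five spots are located. The dropper's spout points to world -y, so it will be gripped along x. The order is inkstone, rest, dropper, brush, paperweight, because the brush tail would get in the way of the paperweight's fingers.

Request:
arm_command --deltas '[[[3.0,2.8,0,0,0,-4],[3.0,2.8,0,0,0,-4],[3.0,2.8,0,0,0,-4],[3.0,2.8,0,0,0,-4],[3.0,2.8,0,0,0,0],[3.0,2.8,0,0,0,0],[3.0,2.8,0,0,0,0],[3.0,2.8,0,0,0,0],[3.0,2.8,0,0,0,0],[3.0,2.8,0,0,0,0],[0,4,0,0,0,0],[0,4,0,0,0,0]]]' --gripper 1 --squeeze 30

```text
t: 1.1
tool_pos: [0.4499, -0.219, 0.2171]
orientation: [-3.14, 0.042, 0.004]
force: [-0.2, 0.5, 0.4]
opening: 0.0932
gripper_force: 0.0
```

Request:
arm_command --deltas '[[[-0.35,3.5,-0.5,0,0,0],[-0.35,3.5,-0.5,0,0,0],[-0.35,3.5,-0.5,0,0,0],[-0.35,3.5,-0.5,0,0,0],[-0.35,3.5,-0.5,0,0,0],[-0.35,3.5,-0.5,0,0,0],[-0.35,3.5,-0.5,0,0,0],[-0.35,3.5,-0.5,0,0,0],[-0.35,3.5,-0.5,0,0,0],[-0.35,3.5,-0.5,0,0,0],[-0.35,3.5,-0.5,0,0,0],[-0.35,3.5,-0.5,0,0,0]]]'

```text
t: 2.1
tool_pos: [0.4067, 0.2006, 0.1582]
orientation: [3.141, -0.043, -0.0]
force: [1.1, -0.6, -0.1]
opening: 0.0931
gripper_force: 0.0
```

```bash
cat >> h.py <<'E'
np.set_printoptions(precision=4,suppress=True)
def st():
    s=monitor.read_state();R=cv2.Rodrigues(s['orientation'])[0]
    print('t',s['t'],'pos',s['tool_pos'],'psi',np.arctan2(R[1,1],R[0,1]),'z',R[:,2],'q6',s['q'][5],'F',s['force'],'open',s['opening'],s['gripper_force']);return s
def go(x,y,psi,z=None):
    "cm / deg left to go"
    s=st();R=cv2.Rodrigues(s['orientation'])[0];p=s['tool_pos']
    d=psi-np.arctan2(R[1,1],R[0,1])
    print('go cm',(x-p[0])*100,(y-p[1])*100,None if z is None else (z-p[2])*100,'deg',np.degrees(d))
E
python3 - <<'E'
from h import *
m=eyes.camera_model('wrist');a=snap('wrist','w1.png');print(m)
go(.4077,.2039,-1.594)
E
```

```text
{'fx': 306.5640404311711, 'fy': 306.5640404311711, 'cx': 320.3378511635933, 'cy': 194.6713779121559, 'k1': -0.024109908713720363, 'rvec': array([-2.044 ,  2.1015,  0.2966]), 'tvec': array([0.2116, 0.3691, 0.443 ])}
t 2.15 pos [0.4052 0.2057 0.1572] psi -1.5958560744827575 z [-0.0018  0.0031 -1.    ] q6 1.9490637271259434 F [-4.4194  2.3287 -1.285 ] open 0.09296737218063918 0.0
go cm 0.2497273046068893 -0.17503295389464657 None deg 0.10634523432392487
```

View pics/w1.png

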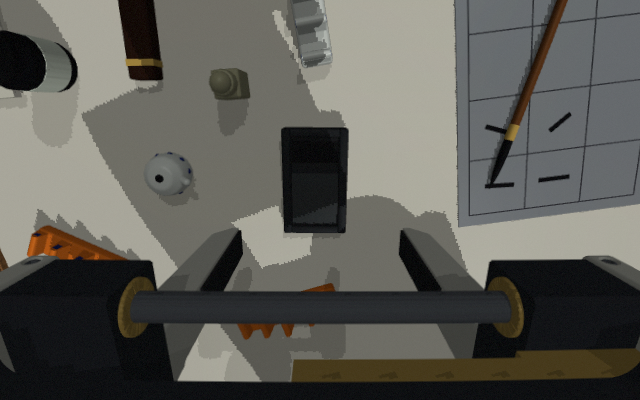

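The wrist view shows the inkstone corners at (282,128), (348,128), (346,232) and (283,231), the dropper at (168,173) and the rest's near end at about (315,62). I'll refine the positions with these.

```bash
python3 - <<'E'
from h import *
m=eyes.camera_model('wrist')
P=np.array([w(m,u,v,.022) for u,v in[(282,128),(348,128),(346,232),(283,231)]]);print(P[:,:2],P.mean(0))
print(w(m,168,173,.02), w(m,459,226,.002),w(m,506,145,.0065),w(m,492,184,.0065))
print('pw end',w(m,130,79,.018),w(m,162,79,.018))
go(.4077,.2039,-1.594,.004)
E
```

```text
[[0.4623 0.2413]
 [0.4607 0.1779]
 [0.3529 0.1801]
 [0.3557 0.2467]] [0.4079 0.2115 0.022 ]
[0.4208 0.3601 0.02  ] [0.3484 0.0512 0.002 ] [0.4389 0.0133 0.0065] [0.3976 0.0227 0.0065]
pw end [0.5117 0.3831 0.018 ] [0.5106 0.3524 0.018 ]
t 2.15 pos [0.4052 0.2057 0.1572] psi -1.5958560744827575 z [-0.0018  0.0031 -1.    ] q6 1.9490637271259434 F [-4.4194  2.3287 -1.285 ] open 0.09296737218063918 0.0
go cm 0.2497273046068893 -0.17503295389464657 -15.318301446744709 deg 0.10634523432392487
```

Request:
arm_command --deltas '[[[0,0,-2,0,0,0],[0,0,-2,0,0,0],[0,0,-2,0,0,0],[0,0,-2,0,0,0],[0,0,0,0,0,0],[0,0,0,0,0,0]]]'

```text
t: 2.65
tool_pos: [0.4062, 0.1984, 0.0776]
orientation: [3.14, -0.043, -0.005]
force: [0.5, 0.5, 0.1]
opening: 0.093
gripper_force: 0.0
```

```bash
python3 - <<'E'
from h import *
go(.4077,.2039,-1.594,.004)
E
```

```text
t 2.65 pos [0.4062 0.1984 0.0776] psi -1.5982499516971005 z [-0.0032 -0.0011 -1.    ] q6 1.939176804534963 F [0.4788 0.4916 0.1467] open 0.09295079876542352 0.0
go cm 0.15258533556589682 0.5471493123418464 -7.358485523762988 deg 0.24350429537831494
```

Request:
arm_command --deltas '[[[0.2,0.5,-1.5,0,0,0],[0,0,-1.5,0,0,0],[0,0,-1.5,0,0,0],[0,0,-1.5,0,0,0],[0,0,-0.8,0,0,0],[0,0,-0.5,0,0,0],[0,0,0,0,0,0],[0,0,0,0,0,0]]]'

```text
t: 3.32
tool_pos: [0.4102, 0.2041, 0.0065]
orientation: [-3.141, 0.043, -0.001]
force: [0.2, 0.1, 0.3]
opening: 0.0926
gripper_force: 0.0
```

Request:
arm_command --deltas '[[[0,0,0,0,0,0],[0,0,0,0,0,0],[0,0,0,0,0,0],[0,0,0,0,0,0],[0,0,0,0,0,0],[0,0,0,0,0,0],[0,0,0,0,0,0],[0,0,0,0,0,0]]]' --gripper -1 --squeeze 30

```text
t: 3.98
tool_pos: [0.4099, 0.2044, 0.0061]
orientation: [-3.141, 0.043, -0.001]
force: [-1.4, 2.4, 4.3]
opening: 0.0657
gripper_force: 30.0
```

```bash
python3 - <<'E'
from h import *
go(.5251,-.2117,-1.466,.004)
E
```

```text
t 3.9833 pos [0.4099 0.2044 0.0061] psi -1.5982400608138831 z [ 0.0007  0.0008 -1.    ] q6 1.9481071885680807 F [-1.3821  2.4482  4.3106] open 0.06567926622762002 29.99760165810585
go cm 11.521469008807689 -41.60600648097991 -0.21051560054713633 deg 7.576797367188848
```

Request:
arm_command --deltas '[[[0,0,1,0,0,0],[0,0,2,0,0,0],[0,0,2.5,0,0,0],[0,0,2.5,0,0,0],[0.9,-3.2,0,0,0,0.95],[0.9,-3.2,0,0,0,0.95],[0.9,-3.2,0,0,0,0.95],[0.9,-3.2,0,0,0,0.95],[0.9,-3.2,0,0,0,0.95],[0.9,-3.2,0,0,0,0.95],[0.9,-3.2,0,0,0,0.95],[0.9,-3.2,0,0,0,0.95]]]'

```text
t: 4.98
tool_pos: [0.4804, -0.0539, 0.0851]
orientation: [-3.137, -0.166, 0.004]
force: [0.6, -0.0, -5.0]
opening: 0.0656
gripper_force: 30.0
```

Request:
arm_command --deltas '[[[0.9,-3.2,0,0,0,0],[0.9,-3.2,0,0,0,0],[0.9,-3.2,0,0,0,0],[0.9,-3.2,0,0,0,0],[0.9,-3.2,0,0,0,0],[0,0,-1,0,0,0],[0,0,-1,0,0,0],[0,0,0,0,0,0],[0,0,0,0,0,0],[0,0,0,0,0,0]]]'

```text
t: 5.82
tool_pos: [0.5258, -0.2107, 0.0652]
orientation: [-3.136, -0.167, 0.002]
force: [-0.4, -0.9, -5.4]
opening: 0.0656
gripper_force: 30.0
```

```bash
python3 - <<'E'
from h import *
go(.527,-.2115,-1.466,.0065)
E
```

```text
t 5.8167 pos [ 0.5258 -0.2107  0.0652] psi -1.4643550711552924 z [-0.0015  0.0009 -1.    ] q6 0.9926356018366631 F [-0.4181 -0.9427 -5.4307] open 0.06564977936714497 29.998492151498795
go cm 0.11874111145807609 -0.0792170207310594 -5.865808070224083 deg -0.09424748040107425
```

Request:
arm_command --deltas '[[[0.1,-0.1,-1.2,0,0,0],[0,0,-1.2,0,0,0],[0,0,-1.2,0,0,0],[0,0,-1,0,0,0],[0,0,-0.5,0,0,0],[0,0,-0.4,0,0,0],[0,0,-0.3,0,0,0],[0,0,-0.1,0,0,0],[0,0,0,0,0,0],[0,0,0,0,0,0]]]'

```text
t: 6.65
tool_pos: [0.5279, -0.2133, 0.0071]
orientation: [3.137, 0.165, 0.001]
force: [-0.1, 0.6, -4.8]
opening: 0.0659
gripper_force: 30.0
```

Request:
arm_command --deltas '[[[0,0,0,0,0,0],[0,0,0,0,0,0],[0,0,0,0,0,0],[0,0,0,0,0,0],[0,0,0,0,0,0],[0,0,0,0,0,0]]]' --gripper 1

```text
t: 7.15
tool_pos: [0.5277, -0.2132, 0.0069]
orientation: [3.137, 0.165, 0.001]
force: [0.3, 0.1, 0.8]
opening: 0.0927
gripper_force: 0.0
```

Request:
arm_command --deltas '[[[0,0,1,0,0,0],[0,0,2,0,0,0],[0,0,3,0,0,0],[0,0,3,0,0,0],[0,0,3,0,0,0],[0,0,1,0,0,0],[0,0,0,0,0,0],[0,0,0,0,0,0]]]'

```text
t: 7.82
tool_pos: [0.5278, -0.2132, 0.1369]
orientation: [3.137, 0.165, 0.002]
force: [0.8, 0.4, -1.2]
opening: 0.0932
gripper_force: 0.0
```

```bash
python3 - <<'E'
from h import *
go(.5845,.2094,-1.438,.004)
E
```

```text
t 7.8167 pos [ 0.5278 -0.2132  0.1369] psi -1.465572704398315 z [ 0.0011 -0.0006 -1.    ] q6 0.9915662266482097 F [ 0.8058  0.3886 -1.1673] open 0.0932127449579525 0.0
go cm 5.673337949413426 42.26035104227797 -13.292061936216774 deg 1.5797995917852607
```

Request:
arm_command --deltas '[[[0.3,3.5,0,0,0,0.5],[0.4,3.5,0,0,0,0.5],[0.5,3.5,0,0,0,0.5],[0.5,3.5,0,0,0,0],[0.5,3.5,0,0,0,0],[0.5,3.5,0,0,0,0],[0.5,3.5,0,0,0,0],[0.5,3.5,0,0,0,0],[0.5,3.5,0,0,0,0],[0.5,3.5,0,0,0,0],[0.5,3.5,0,0,0,0],[0.5,3.5,0,0,0,0]]]'

```text
t: 8.82
tool_pos: [0.5827, 0.2083, 0.1333]
orientation: [3.134, 0.206, -0.007]
force: [0.6, -0.7, 1.1]
opening: 0.0929
gripper_force: 0.0
```

Request:
arm_command --deltas '[[[0,0.3,0,0,0,0],[0,0,0,0,0,0],[0,0,0,0,0,0],[0,0,0,0,0,0]]]'

```text
t: 9.15
tool_pos: [0.5837, 0.2086, 0.135]
orientation: [3.134, 0.205, -0.004]
force: [-0.5, -0.1, -0.1]
opening: 0.0931
gripper_force: 0.0
```

```bash
python3 - <<'E'
from h import *
a=snap('wrist','w2.png')
cv2.imwrite('pics/w2c.png',cv2.resize(a[20:260,200:480],None,fx=2.5,fy=2.5,interpolation=cv2.INTER_CUBIC))
go(.5845,.2094,-1.438,.004)
E
```

```text
t 9.2 pos [0.584  0.2084 0.1355] psi -1.4407984916489915 z [-0.0017 -0.0008 -1.    ] q6 1.7012106702951864 F [ 0.0175 -0.7791 -0.5133] open 0.09312907506761697 0.0
go cm 0.05128769510268638 0.09573504403894151 -13.152365467760955 deg 0.1603417604898247
```

View pics/w2c.png

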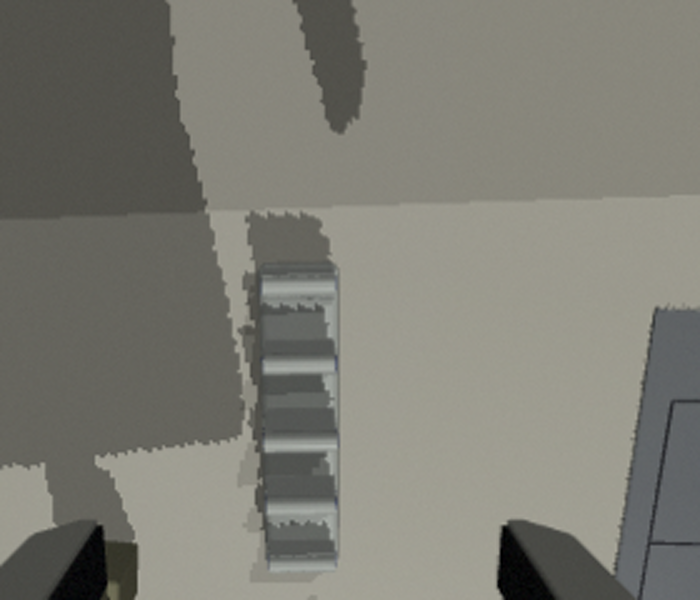

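This view shows five peak tops at crop (298,285), (300,362), (301,440), (302,508) and (302,565), and the sheet's far-left corner at (655,308).

```bash
python3 - <<'E'
from h import *
m=eyes.camera_model('wrist')
C=lambda u,v,z:w(m,200+(u+.5)/2.5-.5,20+(v+.5)/2.5-.5,z)
P=np.array([C(298,285,.027),C(300,362,.034),C(301,440,.041),C(302,508,.034),C(302,565,.027)]);print(P,P.mean(0))
print(C(655,308,.002))
E
```

```text
[[0.6365 0.2164 0.027 ]
 [0.6106 0.2123 0.034 ]
 [0.5843 0.2085 0.041 ]
 [0.5562 0.2045 0.034 ]
 [0.5298 0.2011 0.027 ]] [0.5835 0.2086 0.0326]
[0.6438 0.0774 0.002 ]
```

Request:
arm_command --deltas '[[[0,0,-2.5,0,0,0.5],[0,0,-2.5,0,0,0],[0,0,-2.5,0,0,0],[0,0,-2,0,0,0],[0,0,-2,0,0,0],[0,0,-1,0,0,0],[0,0,-0.5,0,0,0],[0,0,0,0,0,0],[0,0,0,0,0,0]]]'

```text
t: 9.95
tool_pos: [0.5852, 0.2096, 0.0076]
orientation: [-3.134, -0.219, -0.002]
force: [0.5, 0.4, 0.0]
opening: 0.0931
gripper_force: 0.0
```

Request:
arm_command --deltas '[[[0,0,0,0,0,0],[0,0,0,0,0,0],[0,0,0,0,0,0],[0,0,0,0,0,0],[0,0,0,0,0,0],[0,0,0,0,0,0],[0,0,0,0,0,0],[0,0,0,0,0,0],[0,0,0,0,0,0],[0,0,0,0,0,0]]]' --gripper -1 --squeeze 25

```text
t: 10.78
tool_pos: [0.5845, 0.2099, 0.0066]
orientation: [3.134, 0.22, -0.0]
force: [0.4, -2.2, 0.1]
opening: 0.0308
gripper_force: 1.4
```

```bash
python3 - <<'E'
from h import *
go(.5381,-.335,.105,.004)
E
```

```text
t 10.7833 pos [0.5845 0.2099 0.0066] psi -1.4306185564134437 z [-0.0001 -0.0001 -1.    ] q6 1.6929208303965355 F [ 0.4249 -2.1526  0.0969] open 0.03079158066977939 1.3666888698935509
go cm -4.636049837137335 -54.49029530181919 -0.2558625929464004 deg 87.98446222446243
```

Request:
arm_command --deltas '[[[0,0,0,0,0,0],[0,0,0,0,0,0],[0,0,1,0,0,0],[0,0,3,0,0,0],[0,0,3,0,0,0],[0,0,3,0,0,0],[-0.3,-3.4,0,0,0,6],[-0.3,-3.4,0,0,0,6],[-0.3,-3.4,0,0,0,6],[-0.3,-3.4,0,0,0,6],[-0.3,-3.4,0,0,0,6],[-0.3,-3.4,0,0,0,6]]]'

```text
t: 11.78
tool_pos: [0.5661, 0.0045, 0.1073]
orientation: [2.909, 1.186, 0.001]
force: [1.5, -0.1, -1.9]
opening: 0.0295
gripper_force: 25.0
```

Request:
arm_command --deltas '[[[-0.3,-3.4,0,0,0,6],[-0.3,-3.4,0,0,0,6],[-0.3,-3.4,0,0,0,6],[-0.3,-3.4,0,0,0,6],[-0.3,-3.4,0,0,0,6],[-0.3,-3.4,0,0,0,6],[-0.3,-3.4,0,0,0,6],[-0.3,-3.4,0,0,0,6],[-0.3,-3.4,0,0,0,4],[-0.3,-3.4,0,0,0,0],[0,0,0,0,0,0],[0,0,0,0,0,0]]]'

```text
t: 12.78
tool_pos: [0.5359, -0.3358, 0.107]
orientation: [2.105, 2.332, 0.0]
force: [0.1, 0.2, -2.1]
opening: 0.0298
gripper_force: 25.0
```

Request:
arm_command --deltas '[[[0,0,-1.5,0,0,0],[0,0,-1.5,0,0,0],[0,0,-1.5,0,0,0],[0,0,0,0,0,0],[0,0,0,0,0,0],[0,0,0,0,0,0]]]'

```text
t: 13.28
tool_pos: [0.5372, -0.3335, 0.0627]
orientation: [2.1, 2.336, 0.0]
force: [0.8, 0.4, -1.8]
opening: 0.0295
gripper_force: 25.0
```

```bash
python3 - <<'E'
from h import *
go(.5387,-.336,.105,.007)
E
```

```text
t 13.2833 pos [ 0.5372 -0.3335  0.0627] psi 0.10607153974391963 z [ 0.0007 -0.0003 -1.    ] q6 -0.7428555245580817 F [ 0.7629  0.3863 -1.8453] open 0.029529570931336655 24.998738765716553
go cm 0.15459134861839363 -0.25390854923056927 -5.5717593916948704 deg -0.06139470490712385
```

Request:
arm_command --deltas '[[[0.15,-0.25,-1.2,0,0,0],[0,0,-1.2,0,0,0],[0,0,-1.2,0,0,0],[0,0,-0.8,0,0,0],[0,0,-0.5,0,0,0],[0,0,-0.4,0,0,0],[0,0,-0.2,0,0,0],[0,0,-0.1,0,0,0],[0,0,0,0,0,0],[0,0,0,0,0,0]]]'

```text
t: 14.12
tool_pos: [0.5384, -0.3368, 0.0065]
orientation: [2.101, 2.335, 0.0]
force: [-2.2, 1.9, 5.3]
opening: 0.0296
gripper_force: 25.0
```

Request:
arm_command --deltas '[[[0,0,0,0,0,0],[0,0,0,0,0,0],[0,0,0,0,0,0],[0,0,0,0,0,0],[0,0,0,0,0,0],[0,0,0,0,0,0]]]' --gripper 0.4

```text
t: 14.62
tool_pos: [0.538, -0.3366, 0.0056]
orientation: [-2.102, -2.335, -0.0]
force: [-0.6, -0.8, 0.0]
opening: 0.0631
gripper_force: 0.0
```

Request:
arm_command --deltas '[[[0,0,1,0,0,0],[0,0,2,0,0,0],[0,0,3,0,0,0],[0,0,3,0,0,0],[0,0,3,0,0,0],[0,0,2,0,0,0],[0,0,0,0,0,0],[0,0,0,0,0,0]]]'

```text
t: 15.28
tool_pos: [0.5392, -0.3374, 0.1484]
orientation: [2.099, 2.332, 0.001]
force: [0.0, 0.1, -0.2]
opening: 0.065
gripper_force: 0.0
```

```bash
python3 - <<'E'
from h import *
go(.4224,.3545,0,.003)
E
```

```text
t 15.2833 pos [ 0.5392 -0.3374  0.1484] psi 0.10522194369403 z [ 0.0036 -0.0027 -1.    ] q6 -0.744996976245977 F [ 0.0052  0.0879 -0.2499] open 0.0650082620598385 0.0
go cm -11.678436321843556 69.19280070199495 -14.542404457943848 deg -6.028773285831106
```

Request:
arm_command --deltas '[[[-0.3,3.4,0,0,0,-1],[-0.6,3.4,0,0,0,-1],[-0.6,3.4,0,0,0,-1],[-0.6,3.4,0,0,0,-1],[-0.6,3.4,0,0,0,-1],[-0.6,3.4,0,0,0,-1],[-0.6,3.4,0,0,0,0],[-0.6,3.4,0,0,0,0],[-0.6,3.4,0,0,0,0],[-0.6,3.4,0,0,0,0],[-0.6,3.4,0,0,0,0],[-0.6,3.4,0,0,0,0]]]' --gripper 0.7

```text
t: 16.28
tool_pos: [0.4673, 0.0729, 0.1441]
orientation: [-2.22, -2.221, 0.003]
force: [0.1, 0.5, 0.4]
opening: 0.079
gripper_force: 0.0
```

Request:
arm_command --deltas '[[[-0.6,3.4,0,0,0,0],[-0.6,3.4,0,0,0,0],[-0.6,3.4,0,0,0,0],[-0.6,3.4,0,0,0,0],[-0.6,3.4,0,0,0,0],[-0.6,3.4,0,0,0,0],[-0.6,3.4,0,0,0,0],[-0.6,3.4,0,0,0,0],[0,1.2,-1,0,0,0],[0,0,0,0,0,0],[0,0,0,0,0,0],[0,0,0,0,0,0]]]'

```text
t: 17.28
tool_pos: [0.4205, 0.3542, 0.1346]
orientation: [-2.221, -2.222, 0.004]
force: [0.8, 0.1, 0.5]
opening: 0.079
gripper_force: 0.0
```

Request:
arm_command --deltas '[[[0,0,0,0,0,0],[0,0,0,0,0,0]]]'

```text
t: 17.45
tool_pos: [0.4215, 0.3544, 0.1359]
orientation: [2.222, 2.22, 0.0]
force: [0.3, 0.2, -0.2]
opening: 0.0791
gripper_force: 0.0
```

```bash
python3 - <<'E'
from h import *
m=eyes.camera_model('wrist')
a=snap('wrist','w3.png');b=snap('top','top1.png');print(px(m,(.4224,.3545,.02)))
go(.4224,.3545,0,.003)
E
```

```text
[322.0037 190.3103]
t 17.55 pos [0.4215 0.3547 0.136 ] psi -0.0008537016349664791 z [ 0.0005  0.0003 -1.    ] q6 0.6073948642779619 F [ 0.3341  0.7996 -0.6336] open 0.07887041296332706 0.0
go cm 0.08841995905905509 -0.020559577242862392 -13.30209190201828 deg 0.04891350064699728
```

View pics/w3.png

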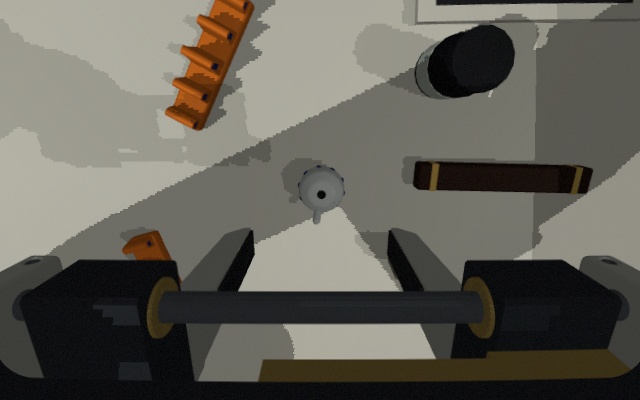

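The dropper is at (322,189), matching the prediction of (322,190), and its spout points down in the picture, clear of the fingers.

Request:
arm_command --deltas '[[[0.1,0,-2.5,0,0,0],[0,0,-2.5,0,0,0],[0,0,-2.5,0,0,0],[0,0,-2,0,0,0],[0,0,-2,0,0,0],[0,0,-1,0,0,0],[0,0,-0.6,0,0,0],[0,0,0,0,0,0],[0,0,0,0,0,0]]]'

```text
t: 18.3
tool_pos: [0.4226, 0.3556, 0.0055]
orientation: [2.221, 2.222, 0.001]
force: [0.1, -0.4, 0.3]
opening: 0.0792
gripper_force: 0.0
```

Request:
arm_command --deltas '[[[0,0,0,0,0,0],[0,0,0,0,0,0],[0,0,0,0,0,0],[0,0,0,0,0,0],[0,0,0,0,0,0],[0,0,0,0,0,0],[0,0,0,0,0,0],[0,0,0,0,0,0]]]' --gripper -1 --squeeze 18

```text
t: 18.97
tool_pos: [0.4222, 0.3556, 0.0049]
orientation: [2.221, 2.222, 0.001]
force: [-0.3, 0.4, 1.9]
opening: 0.0425
gripper_force: 18.0
```

```bash
python3 - <<'E'
from h import *
go(.632,-.2015,-1.466,.004)
m=eyes.camera_model('top');a=cv2.imread('pics/top1.png')
c=a[95:290,330:580];cv2.imwrite('pics/t1c.png',np.clip(255*(cv2.resize(c,None,fx=3,fy=3,interpolation=cv2.INTER_CUBIC)/255.)**.6,0,255).astype('uint8'))
E
```

```text
t 18.9667 pos [0.4222 0.3556 0.0049] psi 0.0004803785779338275 z [ 0.0003  0.0002 -1.    ] q6 0.6065452655459009 F [-0.3373  0.3598  1.9114] open 0.042495629682508265 18.000235069775954
go cm 20.9849290964564 -55.705008584950846 -0.08575462486466179 deg -84.0231364312628
```

View pics/t1c.png

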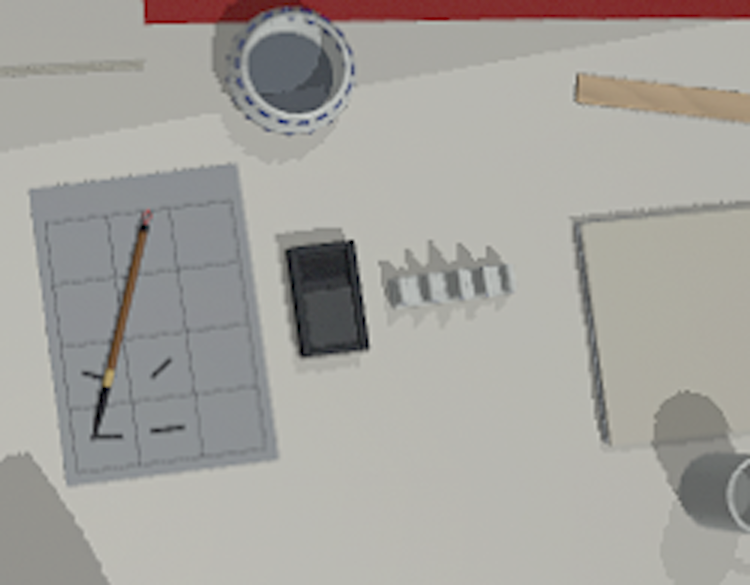

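The top view shows the inkstone at (327,298) and the rest at (448,286), both well placed beside the sheet.

Request:
arm_command --deltas '[[[0,0,1,0,0,0],[0,0,2,0,0,0],[0,0,3,0,0,0],[0,0,3,0,0,0],[0,0,3,0,0,0],[0,0,2,0,0,0],[0.6,-1.6,0,0,0,-2],[1.1,-2.9,0,0,0,-5],[1.1,-2.9,0,0,0,-5],[1.1,-2.9,0,0,0,-5],[1.1,-2.9,0,0,0,-5],[1.1,-2.9,0,0,0,-5]]]'

```text
t: 19.97
tool_pos: [0.4831, 0.193, 0.1452]
orientation: [2.682, 1.637, 0.0]
force: [0.4, 0.6, -1.4]
opening: 0.0424
gripper_force: 18.0
```

Request:
arm_command --deltas '[[[1.1,-2.9,0,0,0,-5],[1.1,-2.9,0,0,0,-5],[1.1,-2.9,0,0,0,-5],[1.1,-2.9,0,0,0,-5],[1.1,-2.9,0,0,0,-5],[1.1,-2.9,0,0,0,-5],[1.1,-2.9,0,0,0,-5],[1.1,-2.9,0,0,0,-5],[1.1,-2.9,0,0,0,-5],[1.1,-2.9,0,0,0,-5],[1.1,-2.9,0,0,0,-5],[1.1,-2.9,0,0,0,-2]]]'

```text
t: 20.97
tool_pos: [0.6151, -0.1551, 0.145]
orientation: [-3.137, -0.157, 0.001]
force: [0.1, -0.7, -0.6]
opening: 0.0429
gripper_force: 18.0
```

Request:
arm_command --deltas '[[[1.1,-2.9,0,0,0,0],[0.6,-1.9,0,0,0,0],[0,0,0,0,0,0],[0,0,0,0,0,0],[0,0,0,0,0,0]]]'

```text
t: 21.38
tool_pos: [0.6316, -0.201, 0.1446]
orientation: [-3.136, -0.165, 0.001]
force: [0.3, 0.8, -2.0]
opening: 0.0431
gripper_force: 18.0
```

```bash
python3 - <<'E'
from h import *
m=eyes.camera_model('top')
C=lambda u,v,z:w(m,330+(u+.5)/3-.5,95+(v+.5)/3-.5,z)
P=np.array([C(u,v,.022) for u,v in[(286,246),(352,240),(368,350),(301,356)]]);print('ink',P.mean(0)); d=P[0]+P[1]-P[2]-P[3];print(np.arctan2(d[1],d[0]))
print('washer',C(294,70,.046)); print('rest ends',C(385,292,.015),C(511,280,.015))
S=np.array([C(*p,.002) for p in[(30,189),(236,164),(277,459),(68,485)]]);print(S.mean(0))
go(.6321,-.202,-1.466,.005)
E
```

```text
ink [ 0.5273 -0.2119  0.022 ]
0.09970475250154835
washer [ 0.7477 -0.1836  0.046 ]
rest ends [ 0.5326 -0.2713  0.015 ] [ 0.5422 -0.3974  0.015 ]
[ 0.5076 -0.0441  0.002 ]
t 21.3833 pos [ 0.6316 -0.201   0.1446] psi -1.4657550805053496 z [-0.0007  0.0007 -1.    ] q6 1.080100133603714 F [ 0.3283  0.8196 -2.0298] open 0.04309700220521422 17.99978376016952
go cm 0.04766784253050771 -0.10400106980772983 -13.955536382757181 deg -0.0140328533639409
```

Request:
arm_command --deltas '[[[0.1,-0.1,-2,0,0,0],[0,0,-2.5,0,0,0],[0,0,-2.5,0,0,0],[0,0,-2.5,0,0,0],[0,0,-1.5,0,0,0],[0,0,-1.3,0,0,0],[0,0,-0.7,0,0,0],[0,0,-0.5,0,0,0],[0,0,-0.3,0,0,0],[0,0,-0.1,0,0,0],[0,0,0,0,0,0],[0,0,0,0,0,0]]]'

```text
t: 22.38
tool_pos: [0.6338, -0.2029, 0.0068]
orientation: [3.137, 0.165, 0.002]
force: [-0.1, -0.9, -0.6]
opening: 0.0425
gripper_force: 18.0
```

Request:
arm_command --deltas '[[[0,0,0,0,0,0],[0,0,0,0,0,0],[0,0,0,0,0,0],[0,0,0,0,0,0],[0,0,0,0,0,0],[0,0,0,0,0,0]]]' --gripper 0.4

```text
t: 22.88
tool_pos: [0.633, -0.2026, 0.0057]
orientation: [3.137, 0.165, 0.0]
force: [0.6, -0.6, -0.9]
opening: 0.0648
gripper_force: 0.0
```

Request:
arm_command --deltas '[[[0,0,1,0,0,0],[0,0,2,0,0,0],[0,0,3,0,0,0],[0,0,3,0,0,0],[0,0,3,0,0,0],[0,0,2,0,0,0],[0,0,0,0,0,0],[0,0,0,0,0,0]]]'

```text
t: 23.55
tool_pos: [0.6343, -0.2031, 0.1485]
orientation: [3.135, 0.165, 0.006]
force: [-0.7, -0.4, 0.2]
opening: 0.0651
gripper_force: 0.0
```

```bash
python3 - <<'E'
from h import *
m=eyes.camera_model('top');a=cv2.imread('pics/top1.png')
C=lambda u,v,z:w(m,330+(u+.5)/3-.5,95+(v+.5)/3-.5,z)
t=C(95,436,.0065);e=C(147,216,.009);col=C(107,379,.008);print('tip',t,'tail',e,'collar',col,np.linalg.norm((e-t)[:2]),np.arctan2(*(t-e)[1::-1]))
u=(e-t)[:2]/np.linalg.norm((e-t)[:2]);com=t[:2]+.110*u;print('com',com,'grip35',com+.035*u)
g=com+.035*u;go(*g,1.306,.005)
E
```

```text
tip [0.3976 0.0159 0.0065] tail [ 0.6129 -0.0405  0.009 ] collar [0.4529 0.003  0.008 ] 0.222575501596666 2.8851682577971105
com [ 0.504 -0.012] grip35 [ 0.5379 -0.0209]
t 23.55 pos [ 0.6343 -0.2031  0.1485] psi -1.465586760995612 z [ 0.0041 -0.0017 -1.    ] q6 1.0787388635219868 F [-0.728  -0.442   0.2452] open 0.065072864983453 0.0
go cm -9.644568042894708 18.226262071408975 -14.352386849231685 deg 158.80022395938258
```

Request:
arm_command --deltas '[[[-0.8,1.5,0,0,0,6.9],[-0.8,1.5,0,0,0,6.9],[-0.8,1.5,0,0,0,6.9],[-0.8,1.5,0,0,0,6.9],[-0.8,1.5,0,0,0,6.9],[-0.8,1.5,0,0,0,6.9],[-0.8,1.5,0,0,0,6.9],[-0.8,1.5,0,0,0,6.9],[-0.8,1.5,0,0,0,6.9],[-0.8,1.5,0,0,0,6.9],[-0.8,1.5,0,0,0,6.9],[-0.8,1.5,0,0,0,6.9]]]' --gripper -0.1

```text
t: 24.55
tool_pos: [0.5353, -0.0217, 0.1438]
orientation: [-2.236, -2.203, 0.003]
force: [-0.4, 0.9, -0.8]
opening: 0.0421
gripper_force: 0.0
```

Request:
arm_command --deltas '[[[0,0,0,0,0,6.9],[0,0,0,0,0,6.9],[0,0,0,0,0,6.9],[0,0,0,0,0,6.9],[0,0,0,0,0,6.9],[0,0,0,0,0,6.9],[0,0,0,0,0,6.9],[0,0,0,0,0,6.9],[0,0,0,0,0,6.9],[0,0,0,0,0,6.9],[0,0,0,0,0,6.9],[0,0,0,0,0,0]]]'

```text
t: 25.55
tool_pos: [0.5358, -0.0224, 0.1439]
orientation: [-0.408, -3.112, 0.0]
force: [0.0, -0.4, 0.2]
opening: 0.0418
gripper_force: 0.0
```

Request:
arm_command --deltas '[[[0,0,-2,0,0,0],[0,0,-2,0,0,0],[0,0,-2,0,0,0],[0,0,-2,0,0,0],[0,0,-1,0,0,0],[0,0,0,0,0,0],[0,0,0,0,0,0],[0,0,0,0,0,0]]]'

```text
t: 26.22
tool_pos: [0.5377, -0.0227, 0.0567]
orientation: [0.419, 3.112, 0.0]
force: [-1.2, -0.6, 0.7]
opening: 0.0417
gripper_force: 0.0
```

```bash
python3 - <<'E'
from h import *
m=eyes.camera_model('wrist');a=snap('wrist','w4.png')
print(px(m,(.5379,-.0209,.0065)),px(m,(.504,-.012,.0065)),px(m,(.4529,.003,.0065)))
go(.5379,-.0209,1.31,.005)
E
```

```text
[323.2196 214.0724] [322.7904 167.734 ] [324.3526  89.1841]
t 26.2667 pos [ 0.5381 -0.0227  0.0571] psi 1.3033670558883486 z [ 0.0021 -0.0003 -1.    ] q6 -1.440791160320337 F [-0.4203  0.1946  1.2933] open 0.042052465258649675 0.0
go cm -0.01730361756960841 0.1831557360454969 -5.208354265169226 deg 0.3800397033437818
```

View pics/w4.png

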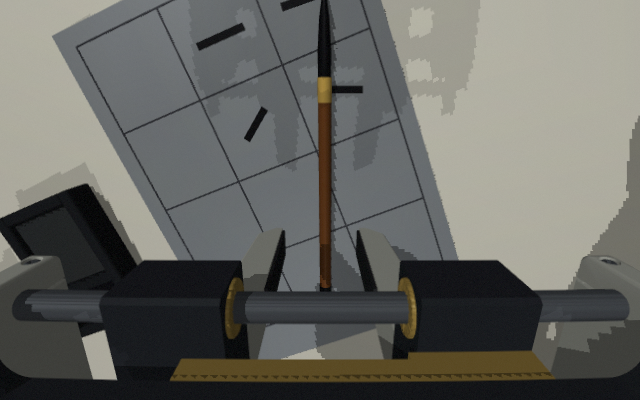

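The brush lies centred between the fingers at (325,215), with its collar at (325,89) where it was predicted. Descending.

Request:
arm_command --deltas '[[[0,0.15,-1.3,0,0,0.3],[0,0,-1.3,0,0,0],[0,0,-1.2,0,0,0],[0,0,-0.8,0,0,0],[0,0,-0.5,0,0,0],[0,0,-0.2,0,0,0],[0,0,0,0,0,0],[0,0,0,0,0,0],[0,0,0,0,0,0]]]'

```text
t: 27.02
tool_pos: [0.537, -0.0211, 0.0024]
orientation: [-0.409, -3.115, 0.0]
force: [0.4, -0.6, -0.3]
opening: 0.0421
gripper_force: 0.0
```

Request:
arm_command --deltas '[[[0,0,0,0,0,0],[0,0,0,0,0,0],[0,0,0,0,0,0],[0,0,0,0,0,0],[0,0,0,0,0,0],[0,0,0,0,0,0],[0,0,0,0,0,0],[0,0,0,0,0,0],[0,0,0,0,0,0]]]' --gripper -1 --squeeze 12

```text
t: 27.77
tool_pos: [0.537, -0.0211, 0.0026]
orientation: [0.409, 3.115, -0.0]
force: [0.1, -0.7, 0.4]
opening: 0.0084
gripper_force: 12.0
```

Request:
arm_command --deltas '[[[0,0,1,0,0,0],[0,0,2,0,0,0],[0,0,2,0,0,0],[0,0,1,0,0,0],[0,0,0,0,0,0],[0,0,0,0,0,0],[0,0,0,0,0,0]]]'

```text
t: 28.35
tool_pos: [0.5364, -0.021, 0.0617]
orientation: [-0.409, -3.114, 0.0]
force: [-0.7, -0.5, -0.3]
opening: 0.0082
gripper_force: 12.0
```

```bash
python3 - <<'E'
from h import *
a=snap('wrist','w5.png');b=snap('side','side1.png')
m=eyes.camera_model('side')
s=go(0,0,0,.005)
p=monitor.read_state()['tool_pos'];print(px(m,p))
u,v=px(m,p).astype(int);c=b[max(v-90,0):v+90,max(u-120,0):u+120]
c=cv2.resize(c,None,fx=3,fy=3,interpolation=cv2.INTER_CUBIC);cv2.imwrite('pics/s2c.png',c);print(c.shape)
E
```

```text
t 28.45 pos [ 0.5359 -0.0209  0.0612] psi 1.3094669094205629 z [-0.0024  0.0003 -1.    ] q6 -1.4441158580664117 F [-0.6213 -0.3393 -0.0378] open 0.008586117934215449 11.99944943189621
go cm -53.59104682589941 2.0935117758375728 -5.619264448228025 deg -75.02692732183792
[333.2505 154.2816]
(540, 720, 3)
```

View pics/s2c.png

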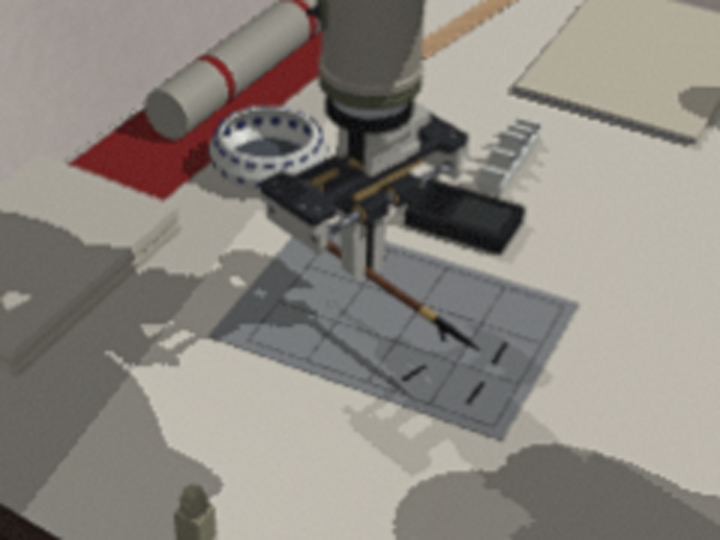

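The brush is held about level, with the bristles toward the robot. I'll check the tilt from the tip at crop (478,346), then carry and turn.

Request:
arm_command --deltas '[[[-0.1,-1.4,1,0,0,-6.9],[-0.1,-1.4,1,0,0,-6.9],[-0.1,-1.4,1,0,0,-6.9],[-0.1,-1.4,1,0,0,-6.9],[-0.1,-1.4,1,0,0,-6.9],[-0.1,-1.4,1,0,0,-6.9],[-0.1,-1.4,0,0,0,-6.9],[-0.1,-1.4,0,0,0,-6.9],[-0.1,-1.4,0,0,0,-6.9],[-0.1,-1.4,0,0,0,-6.9],[-0.1,-1.4,0,0,0,-6.9],[-0.1,-1.4,0,0,0,-6.9]]]'

```text
t: 29.45
tool_pos: [0.5242, -0.1895, 0.1213]
orientation: [-2.372, -2.057, 0.001]
force: [-0.1, -0.6, 0.1]
opening: 0.0085
gripper_force: 12.0
```

Request:
arm_command --deltas '[[[-0.2,-1.4,0,0,0,-6.9],[-0.2,-1.4,0,0,0,-6.9],[-0.2,-1.4,0,0,0,-6.9],[-0.2,-1.4,0,0,0,-6.9],[-0.2,-1.4,0,0,0,-6.9],[-0.2,-1.4,0,0,0,-6.9],[-0.2,-1.4,0,0,0,-6.9],[-0.2,-1.4,0,0,0,-6.9],[-0.2,-1.4,0,0,0,-6.9],[-0.2,-1.4,0,0,0,-6.9],[-0.1,-1.4,0,0,0,-6.9],[0,-1,0,0,0,0]]]'

```text
t: 30.45
tool_pos: [0.5031, -0.3538, 0.1212]
orientation: [-3.136, -0.163, 0.003]
force: [-0.9, 0.3, -0.4]
opening: 0.0086
gripper_force: 12.0
```

Request:
arm_command --deltas '[[[0,0,0,0,0,0],[0,0,0,0,0,0],[0,0,0,0,0,0],[0,0,0,0,0,0]]]'

```text
t: 30.78
tool_pos: [0.5041, -0.3522, 0.1224]
orientation: [-3.136, -0.177, 0.0]
force: [0.3, 0.8, -0.3]
opening: 0.0083
gripper_force: 12.0
```

```bash
python3 - <<'E'
from h import *
m=eyes.camera_model('side');print('tip pred',px(m,(.396,.0165,.065)),px(m,(.396,.0165,.045)),'seen',213+478/3,64+346/3)
a=snap('wrist','w6.png');snap('top','top2.png');c=a[20:260,180:460];cv2.imwrite('pics/w6c.png',cv2.resize(c,None,fx=2.5,fy=2.5,interpolation=cv2.INTER_CUBIC))
go(.5043,-.3526,-1.466,.015)
E
```

```text
tip pred [371.5473 179.6295] [370.8209 185.2529] seen 372.33333333333337 179.33333333333331
t 30.8833 pos [ 0.5042 -0.3524  0.1226] psi -1.45849604585725 z [ 0.      0.0002 -1.    ] q6 0.7651379672835003 F [ 0.4648 -0.0486 -0.4702] open 0.008250353241584876 11.999534368515015
go cm 0.0072873560187591835 -0.02458999676940854 -10.764754379721266 deg -0.42994490203928226
```

View pics/w6c.png

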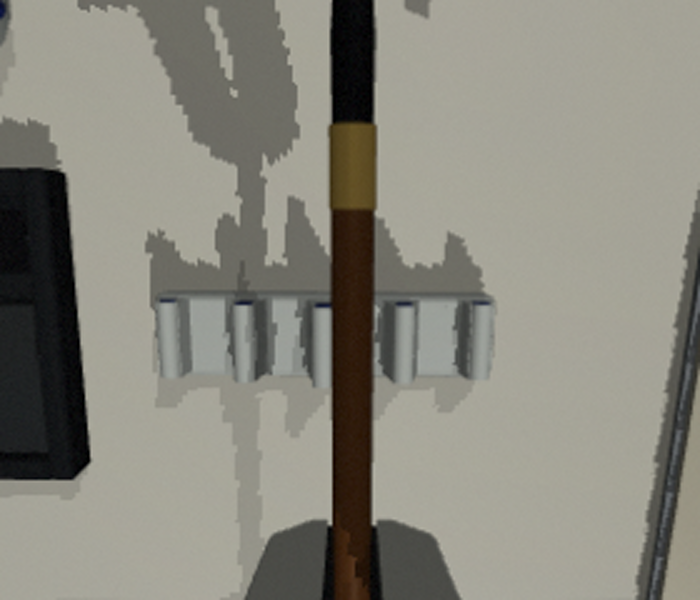

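The view shows peak ridges at crop x = 170, 245, (centre hidden), 403 and 481, around row 340. The brush is at x = 352 above the notch right of the centre peak.

```bash
python3 - <<'E'
from h import *
m=eyes.camera_model('wrist')
C=lambda u,v,z:w(m,180+(u+.5)/2.5-.5,20+(v+.5)/2.5-.5,z)
P=np.array([C(170,338,.027),C(245,341,.034),C(403,341,.034),C(481,339,.027)]);c=P.mean(0);d=P[0]-P[3]
print(P[:,:2],c,'len',np.linalg.norm(d),'yaw',np.arctan2(-d[0],d[1]))
u=d/np.linalg.norm(d);n=c-.0135*u;print('notch',n,'collar',C(353,124,.126),C(353,209,.126))
s=np.array([.9945,.1048]);print('tcp',n[:2]-.0345*s)
t=n[:2]-.0345*s;go(*t,-1.466,.0165)
E
```

```text
[[ 0.5336 -0.2866]
 [ 0.5366 -0.3131]
 [ 0.5425 -0.3654]
 [ 0.5451 -0.3924]] [ 0.5394 -0.3394  0.0305] len 0.10642275794341623 yaw 0.10855831848223235
notch [ 0.5409 -0.3528  0.0305] collar [ 0.5977 -0.3422  0.126 ] [ 0.5816 -0.3441  0.126 ]
tcp [ 0.5066 -0.3564]
t 30.8833 pos [ 0.5042 -0.3524  0.1226] psi -1.45849604585725 z [ 0.      0.0002 -1.    ] q6 0.7651379672835003 F [ 0.4648 -0.0486 -0.4702] open 0.008250353241584876 11.999534368515015
go cm 0.23541179079791252 -0.40345017142790485 -10.614754379721266 deg -0.42994490203928226
```

Request:
arm_command --deltas '[[[0.2,-0.35,-1.5,0,0,-0.4],[0,0,-2,0,0,0],[0,0,-2,0,0,0],[0,0,-1.5,0,0,0],[0,0,-1,0,0,0],[0,0,-0.7,0,0,0],[0,0,-0.5,0,0,0],[0,0,0,0,0,0],[0,0,0,0,0,0],[0,0,0,0,0,0]]]'

```text
t: 31.72
tool_pos: [0.5067, -0.3571, 0.0318]
orientation: [3.136, 0.162, 0.002]
force: [0.5, 0.7, -1.3]
opening: 0.0084
gripper_force: 12.0
```

Request:
arm_command --deltas '[[[0,0,-0.5,0,0,0],[0,0,-0.4,0,0,0],[0,0,0,0,0,0],[0,0,0,0,0,0],[0,0,0,0,0,0]]]'

```text
t: 32.13
tool_pos: [0.5059, -0.3565, 0.0216]
orientation: [-3.137, -0.162, 0.0]
force: [-1.2, -0.9, -0.9]
opening: 0.0082
gripper_force: 12.0
```

```bash
python3 - <<'E'
from h import *
go(.5062,-.356,-1.466,.0146)
print(monitor.read_state()['wrist_torque'])
E
```

```text
t 32.1333 pos [ 0.5059 -0.3565  0.0216] psi -1.467359658147431 z [-0.0001  0.0001 -1.    ] q6 0.7706841366608377 F [-1.1631 -0.8993 -0.9464] open 0.008186711539393418 11.999550014734268
go cm 0.025541680683016654 0.05286466308274118 -0.6992868512699248 deg 0.07790267342837878
[ 0.0008  0.0612 -0.0608]
```

Request:
arm_command --deltas '[[[0,0,-0.3,0,0,0],[0,0,-0.2,0,0,0],[0,0,-0.15,0,0,0],[0,0,0,0,0,0],[0,0,0,0,0,0],[0,0,0,0,0,0]]]'

```text
t: 32.63
tool_pos: [0.506, -0.3566, 0.0151]
orientation: [3.137, 0.162, -0.0]
force: [-1.1, 0.2, 0.0]
opening: 0.0088
gripper_force: 12.0
```

```bash
python3 - <<'E'
from h import *
go(.5062,-.356,-1.466,.0146)
print(monitor.read_state()['wrist_torque'])
snap('side','side2.png')
E
```

```text
t 32.6333 pos [ 0.506  -0.3566  0.0151] psi -1.4673532611974687 z [-0. -0. -1.] q6 0.7706875150379806 F [-1.1415  0.2447  0.0264] open 0.008802229411349805 11.99948564171791
go cm 0.017623017671197783 0.06001364802753484 -0.054444998484433176 deg 0.07753615519377655
[ 0.018  -0.0022  0.0397]
```

Request:
arm_command --deltas '[[[0,0,0,0,0,0],[0,0,0,0,0,0],[0,0,0,0,0,0],[0,0,0,0,0,0],[0,0,0,0,0,0],[0,0,0,0,0,0]]]' --gripper -0.1

```text
t: 33.18
tool_pos: [0.506, -0.3566, 0.0152]
orientation: [3.137, 0.162, 0.0]
force: [0.3, -0.6, -0.5]
opening: 0.0409
gripper_force: 0.0
```

Request:
arm_command --deltas '[[[0,0,1,0,0,0],[0,0,2,0,0,0],[0,0,3,0,0,0],[0,0,3,0,0,0],[0,0,3,0,0,0],[0,0,1,0,0,0],[0,0,0,0,0,0],[0,0,0,0,0,0],[0,0,0,0,0,0]]]'

```text
t: 33.93
tool_pos: [0.5051, -0.3558, 0.143]
orientation: [-3.135, -0.162, 0.003]
force: [0.2, -0.3, -0.8]
opening: 0.0416
gripper_force: 0.0
```

```bash
python3 - <<'E'
from h import *
a=snap('wrist','w7.png');c=a[0:260,180:480];c=cv2.resize(c,None,fx=1.65,fy=1.65,interpolation=cv2.INTER_CUBIC)
b=snap('side','side3.png');m=eyes.camera_model('side');u,v=px(m,(.54,-.34,.02)).astype(int);v=max(v,55);b=b[v-55:v+55,u-37:u+37]
b=cv2.resize(b,(289,429),interpolation=cv2.INTER_CUBIC)
cv2.imwrite('pics/w7c.png',np.hstack([c,b]));print(u,v)
go(.5993,.3625,-1.592,.004)
E
```

```text
382 112
t 34.0333 pos [ 0.5048 -0.3556  0.1425] psi -1.4673648148006442 z [-0.0031  0.0026 -1.    ] q6 0.7706735862858052 F [ 0.5842 -0.6572 -0.0517] open 0.04197395439180384 0.0
go cm 9.446161369205331 71.80971494802696 -13.84914291772763 deg -7.141070090754477
```

View pics/w7c.png

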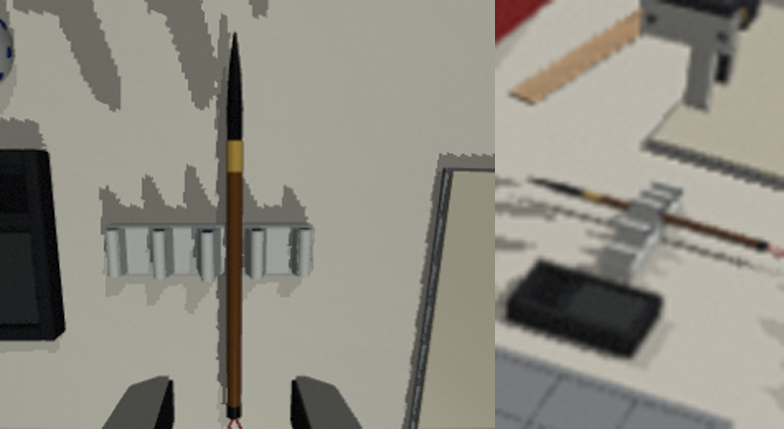

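The brush lies level in the notch right of the centre peak, with its tip away from the robot. Next is the paperweight.

Request:
arm_command --deltas '[[[0.4,3.4,0,0,0,-1],[0.4,3.4,0,0,0,-1],[0.4,3.4,0,0,0,-1],[0.4,3.4,0,0,0,-1],[0.4,3.4,0,0,0,-1],[0.4,3.4,0,0,0,-1],[0.4,3.4,0,0,0,-1],[0.4,3.4,0,0,0,0],[0.4,3.4,0,0,0,0],[0.4,3.4,0,0,0,0],[0.4,3.4,0,0,0,0],[0.4,3.4,0,0,0,0]]]' --gripper 0.4

```text
t: 35.03
tool_pos: [0.5529, 0.0531, 0.1434]
orientation: [3.141, -0.029, -0.004]
force: [-1.0, -0.9, -0.2]
opening: 0.0649
gripper_force: 0.0
```

Request:
arm_command --deltas '[[[0.5,3.4,0,0,0,0],[0.5,3.4,0,0,0,0],[0.5,3.4,0,0,0,0],[0.5,3.4,0,0,0,0],[0.5,3.4,0,0,0,0],[0.5,3.4,0,0,0,0],[0.5,3.4,0,0,0,0],[0.5,3.4,0,0,0,0],[0.4,3.4,0,0,0,0],[0,0.4,0,0,0,0],[0,0,0,0,0,0],[0,0,0,0,0,0]]]'

```text
t: 36.03
tool_pos: [0.5971, 0.3608, 0.1432]
orientation: [3.14, -0.028, -0.004]
force: [-0.1, -0.0, 1.0]
opening: 0.0648
gripper_force: 0.0
```

Request:
arm_command --deltas '[[[0,0,-3,0,0,0],[0,0,-2,0,0,0],[0,0,-1,0,0,0],[0,0,0,0,0,0],[0,0,0,0,0,0],[0,0,0,0,0,0]]]'

```text
t: 36.53
tool_pos: [0.599, 0.3611, 0.0869]
orientation: [-3.141, 0.031, -0.003]
force: [0.4, 0.2, -0.2]
opening: 0.0651
gripper_force: 0.0
```

```bash
python3 - <<'E'
from h import *
m=eyes.camera_model('wrist');a=snap('wrist','w8.png')
hsv=cv2.cvtColor(a,cv2.COLOR_BGR2HSV)
B=((a.max(2)<75)&(hsv[...,1]>90)).astype('uint8');B[:, :60]=0
B[240:]=0
n,l,s,c=cv2.connectedComponentsWithStats(B)
for i in range(1,n):
    if s[i,4]>150: print(s[i],c[i],w(m,*c[i],.018))
print(px(m,(.6843,.3605,.018)),px(m,(.599,.3625,.018)))
go(.5993,.3625,-1.592,.004)
E
```

```text
[299  96  34  16 516] [315.3353 103.7074] [0.6775 0.3631 0.018 ]
[ 299  120   34  120 3710] [315.338  178.5474] [0.6212 0.3645 0.018 ]
[318.695   94.0016] [318.4737 205.4656]
t 36.5833 pos [0.5993 0.3615 0.0873] psi -1.5901092152595218 z [ 0.0026  0.0013 -1.    ] q6 2.0596921172799196 F [-0.5293 -0.7244  0.8715] open 0.06483217299371077 0.0
go cm 0.0026366327657956212 0.10195231430432106 -8.334309404776587 deg -0.10833398559714663
```

Request:
arm_command --deltas '[[[0,0.2,-2,0,0,0],[0,0,-2,0,0,0],[0,0,-2,0,0,0],[0,0,-1.2,0,0,0],[0,0,-0.6,0,0,0],[0,0,-0.4,0,0,0],[0,0,0,0,0,0],[0,0,0,0,0,0],[0,0,0,0,0,0]]]'

```text
t: 37.33
tool_pos: [0.599, 0.3639, 0.0048]
orientation: [-3.14, 0.029, -0.003]
force: [1.0, -0.3, 0.2]
opening: 0.0647
gripper_force: 0.0
```

Request:
arm_command --deltas '[[[0,0,0,0,0,0],[0,0,0,0,0,0],[0,0,0,0,0,0],[0,0,0,0,0,0],[0,0,0,0,0,0],[0,0,0,0,0,0],[0,0,0,0,0,0],[0,0,0,0,0,0],[0,0,0,0,0,0]]]' --gripper -1 --squeeze 30

```text
t: 38.08
tool_pos: [0.598, 0.3636, 0.0032]
orientation: [-3.141, 0.029, -0.0]
force: [-0.3, 1.1, 0.7]
opening: 0.0256
gripper_force: 30.0
```

```bash
python3 - <<'E'
from h import *
go(.6318,-.0315,.105,.006)
E
```

```text
t 38.0833 pos [0.598  0.3636 0.0032] psi -1.589476300990769 z [ 0.      0.0002 -1.    ] q6 2.0623629131346304 F [-0.2535  1.068   0.7276] open 0.025647534399970917 29.99951809644699
go cm 3.3811490178955794 -39.50570121945817 0.2849818119061558 deg 97.08634053171042
```

Request:
arm_command --deltas '[[[0,0,1,0,0,0],[0,0,3,0,0,0],[0,0,3,0,0,0],[0,0,3,0,0,0],[0,0,1,0,0,0],[0.2,-2.8,0,0,0,6.9],[0.2,-2.8,0,0,0,6.9],[0.2,-2.8,0,0,0,6.9],[0.2,-2.8,0,0,0,6.9],[0.2,-2.8,0,0,0,6.9],[0.2,-2.8,0,0,0,6.9],[0.2,-2.8,0,0,0,6.9]]]'

```text
t: 39.08
tool_pos: [0.6112, 0.1659, 0.1121]
orientation: [-2.875, -1.267, 0.002]
force: [-0.1, -0.8, -3.0]
opening: 0.026
gripper_force: 30.0
```

Request:
arm_command --deltas '[[[0.2,-2.8,0,0,0,6.9],[0.2,-2.8,0,0,0,6.9],[0.3,-2.8,0,0,0,6.9],[0.3,-2.8,0,0,0,6.9],[0.3,-2.8,0,0,0,6.9],[0.3,-2.8,0,0,0,6.9],[0.3,-2.8,0,0,0,6.9],[0,-0.3,0,0,0,0.4],[0,0,-2,0,0,0],[0,0,-2,0,0,0],[0,0,0,0,0,0],[0,0,0,0,0,0]]]'

```text
t: 40.08
tool_pos: [0.629, -0.0312, 0.071]
orientation: [-2.102, -2.33, 0.004]
force: [-0.3, -0.4, -2.5]
opening: 0.0257
gripper_force: 30.0
```

Request:
arm_command --deltas '[[[0,0,0,0,0,0],[0,0,0,0,0,0]]]'

```text
t: 40.25
tool_pos: [0.6319, -0.0314, 0.0746]
orientation: [2.102, 2.332, 0.002]
force: [-0.7, -0.3, -2.6]
opening: 0.0255
gripper_force: 30.0
```

```bash
python3 - <<'E'
from h import *
go(.632,-.0315,.105,.0055)
E
```

```text
t 40.25 pos [ 0.6319 -0.0314  0.0746] psi 0.10360449052919926 z [ 0.002  -0.0002 -1.    ] q6 -0.23422615971066266 F [-0.7319 -0.3136 -2.5543] open 0.025467723846965287 29.998516738414764
go cm 0.006126783512450107 -0.014145208059497538 -6.912305403258482 deg 0.0799568029474171
```

Request:
arm_command --deltas '[[[0,0,-1.5,0,0,0],[0,0,-1.5,0,0,0],[0,0,-1.3,0,0,0],[0,0,-1,0,0,0],[0,0,-0.6,0,0,0],[0,0,-0.4,0,0,0],[0,0,-0.3,0,0,0],[0,0,-0.2,0,0,0],[0,0,-0.1,0,0,0],[0,0,0,0,0,0],[0,0,0,0,0,0],[0,0,0,0,0,0]]]'

```text
t: 41.25
tool_pos: [0.6316, -0.0316, 0.0051]
orientation: [2.103, 2.333, 0.001]
force: [-2.5, 0.0, 3.6]
opening: 0.0258
gripper_force: 30.0
```

Request:
arm_command --deltas '[[[0,0,0,0,0,0],[0,0,0,0,0,0],[0,0,0,0,0,0],[0,0,0,0,0,0],[0,0,0,0,0,0],[0,0,0,0,0,0]]]' --gripper 0.1

```text
t: 41.75
tool_pos: [0.631, -0.0316, 0.0041]
orientation: [2.104, 2.333, 0.0]
force: [-0.3, 0.6, -0.8]
opening: 0.0512
gripper_force: 0.0
```

Request:
arm_command --deltas '[[[0,0,1,0,0,0],[0,0,2,0,0,0],[0,0,3,0,0,0],[0,0,3,0,0,0],[0,0,3,0,0,0],[0,0,2,0,0,0],[-1,3,0,0,0,0],[-1,4,0,0,0,0],[-1,4,0,0,0,0],[-1,4,0,0,0,0],[-1,4,0,0,0,0],[-1,4,0,0,0,0]]]'

```text
t: 42.75
tool_pos: [0.5704, 0.2001, 0.1453]
orientation: [2.104, 2.332, 0.001]
force: [0.9, 0.2, 0.4]
opening: 0.0512
gripper_force: 0.0
```

Request:
arm_command --deltas '[[[-1,3,0,0,0,0],[0,0,0,0,0,0],[0,0,0,0,0,0]]]'

```text
t: 43.0
tool_pos: [0.5604, 0.2302, 0.1449]
orientation: [2.099, 2.337, 0.001]
force: [-0.0, -0.0, 0.5]
opening: 0.0515
gripper_force: 0.0
```

```bash
python3 - <<'E'
from h import *
st();a=snap('top','top9.png');c=a[95:270,330:520]
cv2.imwrite('pics/t9c.png',np.clip(255*(cv2.resize(c,None,fx=3.4,fy=3.4,interpolation=cv2.INTER_CUBIC)/255.)**.6,0,255).astype('uint8'))
E
```

```text
t 43.0 pos [0.5604 0.2302 0.1449] psi 0.10697421841793589 z [ 0.0006  0.0001 -1.    ] q6 0.19827642322977915 F [-0.0156 -0.0187  0.4726] open 0.05152385393460148 0.0
```

View pics/t9c.png

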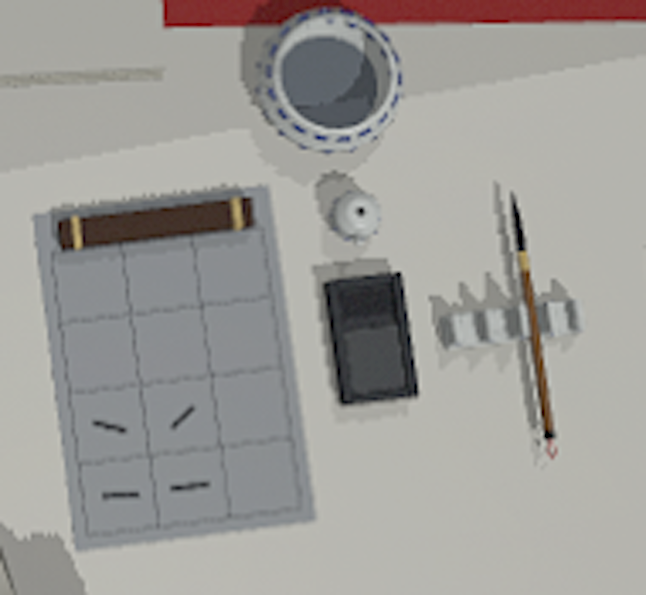

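The final view shows the paperweight across the far edge of the sheet. The dropper at (355,217) is on the inkstone's axis, and the rest and brush are at (512,325). The washer hasn't moved. Handing in.

```bash
python3 - <<'E'
from h import *
print(ticket.close_job())
E
```

```text
the job is handed in; nothing more can be done
None
```

I've set out the whole place and handed the job in at about 43 s of the 122 s. In my last top-view picture everything was where it should be and the washer hadn't moved, but the hand-in gave no verdict.

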